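Hold an offcut in the sawing board, ready for the saw

TASK

Take the thick square batten offcut out of the tray of scraps, lay it flat on the sawing board, and hold it there ready to be sawn: long side flush along the fence, end butted against the stop strip, and pushed firmly down onto the board and into the fence at the same time. Finish while still holding it so: do not let go or ease the push. Leave the other scraps in their tray and leave the hammer, the jar and the tape measure where they are.

Things in the scene. Friction and masses are not known exactly. Their poses are not given: they have to be found in the camera images.
- batten: the workpiece: plain pine batten offcut, 130 long x 44 x 44 mm, about 130 g (varies by a third), the only thick long piece in the tray. Origin at its centre, x along its length; it starts lying flat on the tray floor
- tray: fixed open grey tray, outside 240 (x) x 340 (y) x 40 mm high, walls and floor 5 mm thick. Origin at the centre of its underside, on the bench. The three long scraps lie roughly along its x, side by side about 110 mm apart, in any order
- corner (a point): the inner corner of the fixed sawing board, where board top, fence face and stop face meet (18 mm above the bench). x points into the fence, y runs along the fence away from the stop, z up. The board is the region of x from -170 to 0 mm, y from 0 to 210 mm, free of anything else. A workpiece fully home lies along y with its centre 22 mm back from the fence (-x), 65 mm from the stop (+y) and 22 mm up
- board: plywood base of the sawing board, 200 x 240 x 18 mm, fixed and rigid, same axes as the corner. Origin at the centre of its underside; its top is the surface to press down on
- fence: wooden strip fixed along the far (+x) edge of the board, 240 long, 30 wide, standing 15 mm above the board top (so 29 mm of the batten stands above it: a finger has room over the fence). Rigid. Origin at the centre of the underside of the whole sawing board, same axes
- stop: wooden strip fixed square to the fence at the board's -y end, 130 long, 30 wide, also 15 mm above the board top, rigid; its end meets the fence. Origin at the centre of the underside of the whole sawing board, same axes
- slat: scrap in the tray: thin slat 120 x 40 x 12 mm, origin at its centre
- dowel: scrap in the tray: round rod, 110 long, 26 mm diameter, along its x; origin at its centre
- block: small scrap at the far end of the tray: block 30 x 36 x 30 mm, origin at its centre
- angle: small scrap at the far end of the tray: steel angle piece 30 x 40 x 30 mm, origin at its centre
- hammer: bystander: hammer lying on the bench beyond the work, about 300 mm long, across the robot's view
- jar: bystander: glass jar with lid, 64 mm diameter, 80 mm high, beyond the work; origin at its underside
- tape: bystander: tape measure 60 x 50 x 34 mm on the bench beyond the work; origin at its underside
Not all that is in view belongs to the job. Leave any purple look-alike of the batten alone.

How it is judged:
At the end, for the whole second after the job is handed in: Batten flat on the board (2.5 mm), within 3.5 mm of flush with the fence, 4.5 mm of the stop and 0.06 rad of parallel, at rest, fingers on it, pressing over 3 N on the board and at the same time over 3 N on the fence, through the last second (x of batten in the frame of corner between -0.0255 and -0.0195 m and y of batten in the frame of corner between 0.062 and 0.0695 m and z of batten in the frame of corner between 0.0195 and 0.0245 m and angle between the x axis of batten and the y axis of corner, either way round below 0.06 rad and contact force between batten and board above 3 N and contact force between batten and fence above 3 N and contact force between the fingers and batten above 3 N and linear speed of batten below 0.02 m/s); the arm keeps its last pose, push and grip.
It fails at once if the hammer, jar or tape measure was moved more than 30 mm (distance of any of hammer, jar, tape from where it was at the start of the episode above 0.03 m).
It fails at once if another scrap was lifted out of the tray (height (world z) of any of slat, dowel, block, angle above 0.09 m).
It also fails if it takes over 48 s, if anything falls off the work surface, if the arm or the gripper's body presses on something with over 40 N, if the wrist force passes 120 N, or if a joint passes its speed limit or range.

ROBOT

A 7-joint arm with a two-finger parallel gripper is mounted at the origin on the work surface. World frame = base frame: x ahead of the robot, y to its left, z up, the work surface at z = 0. Lengths are in m, angles in rad, forces in N, time in s.
With the tool pointing down it reaches from about 0.425 to 0.875 m from the base axis. Payload 4.7 kg.
Tool frame: the origin (TCP) lies at the very end of the fingers, on their centre line; the grasp point (between the pads) lies 19 mm behind it; z points along the fingers, y is the direction in which the jaws open and shut (so a half turn about z gives the same grasp; the last joint's range is limited). The gripper opens to 87 mm and grips with 3 to 60 N. Pads are 19 mm wide; open, the fingers measure 117 mm over their backs; the gripper's body (75 mm by 190 mm) begins 51 mm behind the grasp point.
Start: joints at [-1.27, 0.321, -0.07, 1.45, 0.023, 1.371, -0.057], TCP at [0.184, 0.623, 0.223] pointing down, gripper open.
Joint ranges: [-2.86, 2.86], [-0.3, 2.09], [-1.38, 1.24], [0.06, 2.45], [-1.56, 4.7], [0.09, 2.05], [-2.69, 2.69]. Speed limits (rad/s): [2.57, 2.57, 3.14, 3.14, 3.14, 3.14, 3.14].

INTERFACE

Orientations are given as a rotation vector (axis times angle).
In Python, from bench import * gives the robot as it stands.
- The arm moves only by the shell command python3 -m jog 'ROWS' [OPENING] [FORCE]. ROWS is JSON, a list of rows, each a list of 4 numbers: the shift along the world's x, y, z in mm, then the turn about the world's z in rad. In form: [[x, y, z, twist], ...]. A call has exactly 8 rows; each row is the pose to reach, as a shift and turn from the pose commanded when the call began; what a row does not reach only later rows make up. A row lasts 1/8 s, in which the tool goes at most 62.5 mm and 10.7 degrees, less where a joint would pass 70% of its speed; a pose out of reach is approached as far as the arm can. A call with a gripper value outside its range is refused whole. OPENING is the opening, from -1 (shut) to 1 (fully open), set as the call begins (- or left out, the last holds). The fingers move at their own pace and stop on an object; FORCE is the grip in N (left out, the last holds). Time passes only in rows, so rows that repeat a pose let the fingers close, or fill a call up. It gives the time, the measured TCP pose, the force and the opening at its end, in the units of the state.
- get_state(): the state, without advancing time (a new reading comes with each control period).
- get_image(name): name is "scene" or "top"; returns a dict with "image" (480x640x3 uint8, red, green, blue), "fx", "fy", "cx", "cy" (pixels), "D" ([k1, k2, p1, p2, k3] as OpenCV has them; the pictures are not rectified), "position" and "rotation" of the camera in the world. Camera axes: x right, y down, z forward; pixel columns grow to the right and rows downward; lengths in m; the calibration is good to about 2 mm. A picture is of the moment at which its call begins. There is no depth.
- close_job(): hands the job in, once; it reports no verdict.
The state is a dict: "time": time; "joint_positions": joint angles; "qd": joint speeds; "joint_torque": joint torques, N m; "position": TCP position; "tool_rot": TCP orientation; "ft_force": force on the tool from outside, world axes, zero at the start; "torque": the same for the moment, N m; "grip_width": opening from 0.0 (shut) to 1.0 (fully open).
Only numpy, scipy, OpenCV 4.12 (cv2) and the standard library are available. Lean on these libraries where they do the work, as an engineer would, in place of code of your own. Each camera call takes 0.05 s, during which the arm holds its last target. There are 200 camera calls.

## Working session

There is one attempt and no reset: what is moved stays moved. The work goes in short steps, Python scripts to look and compute and a shell command to move; the robot and the scene stay as the last step left them, time stands still between calls to the robot, and variables do not carry over. Pictures are saved under pics/ and viewed, about 8 in all and at most 12, crops included, and the job is handed in when it is done.

```bash
ls; mkdir -p pics
python3 - <<'E'
from bench import *
import cv2
s=get_state();print({k:np.round(v,3).tolist() if 0 else v for k,v in s.items()})
for n in("scene","top"):
    d=get_image(n);cv2.imwrite(f"pics/{n}0.png",d["image"][:,:,::-1]);print(n,{k:v for k,v in d.items() if k!="image"})
E
```

```text
pics
{'time': 0.0, 'joint_positions': array([-1.26991585,  0.32179884, -0.07010982,  1.45168033,  0.02259266,
        1.37081218, -0.05690736]), 'qd': array([-0.000644  ,  0.0008758 ,  0.00092333,  0.0005994 ,  0.00014449,
        0.00044462,  0.00055469]), 'joint_torque': array([ 2.12159898e-04, -4.91293752e+01, -4.03812155e-01, -3.12521875e+01,
       -6.38491334e-02,  4.38717962e-02,  1.94407862e-04]), 'position': array([0.18373438, 0.62290477, 0.22147474]), 'tool_rot': array([-4.48833450e-01, -3.10917317e+00,  2.98740875e-03]), 'ft_force': array([0.15619948, 0.87203174, 0.20802285]), 'torque': array([ 0.01417438, -0.05452823,  0.05874246]), 'grip_width': 0.9992532550338408}
scene {'fx': 459.11132557445933, 'fy': 459.11132557445933, 'cx': 322.32847200929854, 'cy': 248.04304646878882, 'D': array([-0.08707965,  0.        ,  0.        ,  0.        ,  0.        ]), 'position': array([0.88142187, 0.52989768, 0.76362396]), 'rotation': array([-0.94497531, -2.63088282,  0.89955217])}
top {'fx': 590.7827659417044, 'fy': 590.7827659417044, 'cx': 316.1554456799282, 'cy': 222.42077154531714, 'D': array([-0.1811764,  0.       ,  0.       ,  0.       ,  0.       ]), 'position': array([0.22630151, 0.07804054, 1.43948627]), 'rotation': array([-2.15493484,  2.0373276 , -0.23175097])}
```

View pics/scene0.png

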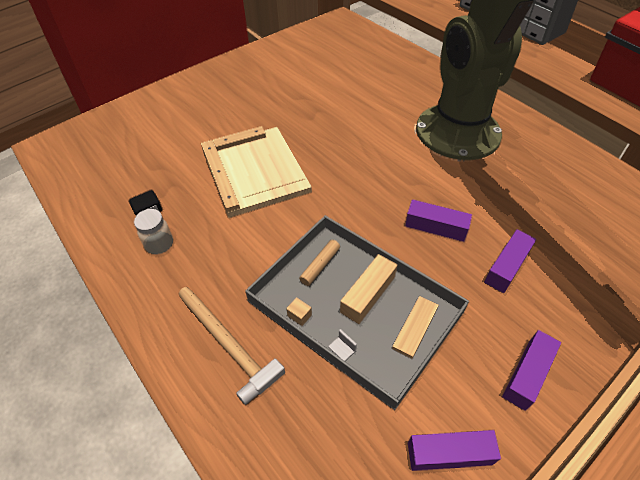

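View pics/top0.png

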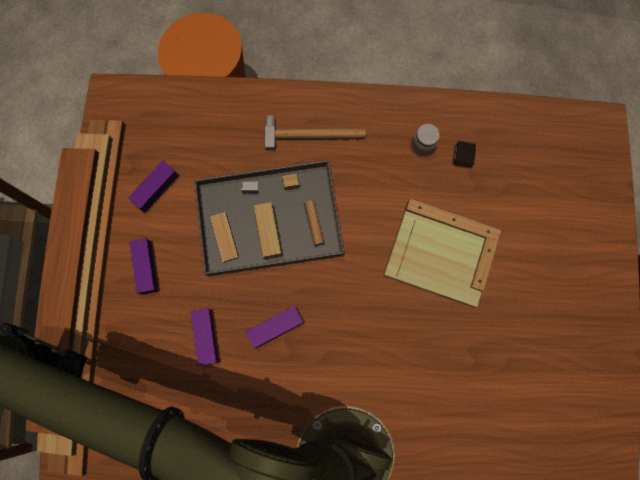

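The top view shows the batten at about (267,229). The slat is at (224,237), the dowel at (314,222), the fence runs (408,205)-(500,235), and the stop runs (497,235)-(477,288). I'll crop the board and tray in close-up and cast rays.

```bash
cat > h.py <<'E'
from bench import *
import cv2, numpy as np
from scipy.spatial.transform import Rotation as R
def ray(d,uv,z):
    K=np.array([[d["fx"],0,d["cx"]],[0,d["fy"],d["cy"]],[0,0,1]])
    n=cv2.undistortPoints(np.float64(uv).reshape(-1,1,2),K,d["D"])[:,0]
    v=R.from_rotvec(d["rotation"]).apply(np.c_[n,np.ones(len(n))])
    p=d["position"]; return p+v*((z-p[2])/v[:,2])[:,None]
def pix(d,P):
    K=np.array([[d["fx"],0,d["cx"]],[0,d["fy"],d["cy"]],[0,0,1]])
    r=R.from_rotvec(d["rotation"]).inv()
    return cv2.projectPoints(np.float64(P).reshape(-1,1,3),r.as_rotvec(),-r.apply(d["position"]),K,d["D"])[0][:,0]
E
python3 - <<'E'
from h import *
t=get_image("top");s=get_image("scene")
a=cv2.resize(t["image"][195:310,380:505],None,fx=3.1,fy=5/1.6,interpolation=cv2.INTER_CUBIC)
hsv=cv2.cvtColor(t["image"],cv2.COLOR_RGB2HSV)
print("hsv batten",hsv[225,267],"tray",hsv[240,290],"board",hsv[260,430],"fence",hsv[212,430],"gap",hsv[218:232,450].tolist())
for n,d,roi in(("top",t,(195,163,145,110)),("scene",s,(255,225,205,175))):
    x,y,w,h=roi;hv=cv2.cvtColor(d["image"],cv2.COLOR_RGB2HSV)[y:y+h,x:x+w]
    m=((hv[...,1]>70)&(hv[...,2]>60)&(hv[...,0]<30)).astype(np.uint8)
    for c in cv2.findContours(m,0,2)[0]:
        if cv2.contourArea(c)<150: continue
        c=c+np.array([x,y]);b=cv2.boxPoints(cv2.minAreaRect(c))
        print(n,cv2.contourArea(c),b.round(1).tolist(),ray(d,b,.049).round(4)[:,:2].tolist())
b=cv2.resize(s["image"][245:325,330:410],None,fx=4.8,fy=4.8,interpolation=cv2.INTER_CUBIC)
h=max(a.shape[0],b.shape[0]);im=np.zeros((h,800,3),np.uint8);im[:a.shape[0],:a.shape[1]]=a;im[:b.shape[0],400:400+b.shape[1]]=b
print(a.shape,b.shape);cv2.imwrite("pics/c1.png",im[:,:,::-1])
E
```

```text
hsv batten [ 18 129 162] tray [15 46 99] board [ 20 105 163] fence [ 16 141 161] gap [[16, 141, 159], [16, 143, 161], [16, 140, 162], [17, 137, 162], [17, 140, 158], [16, 138, 153], [17, 139, 121], [17, 138, 74], [19, 117, 111], [24, 103, 156], [24, 104, 160], [24, 101, 162], [26, 98, 159], [28, 87, 165]]
top 785.5 [[233.0, 272.0], [233.0, 256.0], [339.0, 256.0], [339.0, 272.0]] [[0.4167, 0.2896], [0.4553, 0.2929], [0.4698, 0.0396], [0.4313, 0.0377]]
top 783.0 [[208.5, 215.60000610351562], [225.39999389648438, 210.8000030517578], [238.8000030517578, 257.79998779296875], [221.89999389648438, 262.6000061035156]] [[0.5513, 0.3619], [0.5657, 0.3214], [0.4518, 0.2786], [0.4377, 0.3183]]
top 981.0 [[252.0, 204.8000030517578], [271.3999938964844, 201.0], [281.6000061035156, 253.5], [262.20001220703125, 257.29998779296875]] [[0.5843, 0.2575], [0.5964, 0.2107], [0.468, 0.1767], [0.4562, 0.2226]]
top 447.5 [[302.8999938964844, 201.39999389648438], [314.0, 198.8000030517578], [324.3999938964844, 242.5], [313.29998779296875, 245.1999969482422]] [[0.5995, 0.1338], [0.6076, 0.1073], [0.5005, 0.076
[... 1633 characters left out ...]
, 0.1731], [0.4548, 0.2321], [0.6017, 0.2703]]
scene 625.0 [[297.5, 278.3999938964844], [331.79998779296875, 237.3000030517578], [341.70001220703125, 245.60000610351562], [307.3999938964844, 286.70001220703125]] [[0.6224, 0.1253], [0.5099, 0.0908], [0.5083, 0.1194], [0.6194, 0.1516]]
scene 3565.5 [[341.79998779296875, 225.3000030517578], [365.5, 185.3000030517578], [482.3999938964844, 254.39999389648438], [458.70001220703125, 294.3999938964844]] [[0.4738, 0.0798], [0.3588, 0.026], [0.3115, 0.312], [0.4176, 0.3421]]
scene 1599.5 [[255.0, 225.0], [313.0, 225.0], [313.0, 280.0], [255.0, 280.0]] [[0.6098, -0.0348], [0.5185, 0.0416], [0.6023, 0.1467], [0.6859, 0.0773]]
(359, 388, 3) (384, 384, 3)
```

View pics/c1.png

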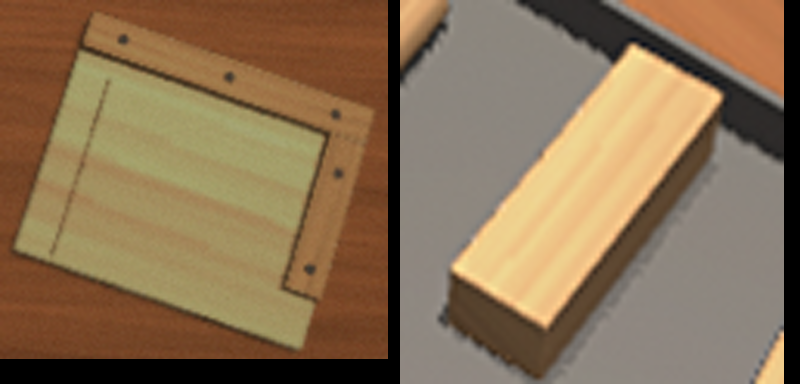

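Run:
```python
from h import *
t=get_image("top");s=get_image("scene")
f=lambda L,sx,sy,o:(np.float64(L)+.5)/[sx,sy]-.5+o
c=f([(93,12),(372,107),(328,132),(85,47),(285,288),(318,300),(14,250),(300,349)],3.104,3.1217,[380,195])
M=np.array([(30,210),(30,-30),(0,0),(0,210),(-130,0),(-130,-30),(-170,210),(-170,-30)])/1e3
W=np.vstack([ray(t,c[:6],.033),ray(t,c[6:],.018)])[:,:2]
U,_,V=np.linalg.svd((M-M.mean(0)).T@(W-W.mean(0)));r=V.T@np.diag([1,np.linalg.det(V.T@U.T)])@U.T
o=W.mean(0)-r@M.mean(0);print("corner",o,"yaw",np.arctan2(r[1,0],r[0,0]));print("res mm",((M@r.T+o-W)*1e3).round(1).tolist())
tgt=o+r@[-.022,.065];print("target",tgt,"fence dir",r[:,0],"along",r[:,1])
b=f(np.array([(232,45),(321,97),(147,328),(52,268)]),4.8,4.8,[330,245])
B=ray(s,b,.049)[:,:2];print("batten",B.round(4).tolist(),B.mean(0),np.linalg.norm(np.roll(B,-1,0)-B,axis=1))
e=(B[2]+B[3]-B[0]-B[1]);print("yaw",np.arctan2(e[1],e[0]))
# cross-check with fence outer edge in scene
print("pred corners in scene",pix(s,np.c_[M[[0,1,6,7]]@r.T+o,[.033,.033,.018,.018]]).round(1).tolist())
print("pred batten top in top view",pix(t,np.c_[B,np.full(4,.049)]).round(1).tolist())
q=get_state();Rt=R.from_rotvec(q["tool_rot"]).as_matrix();print(Rt.round(3).tolist(),np.arctan2(Rt[1,1],Rt[0,1]))
```

```text
corner [ 0.53912302 -0.32121961] yaw -0.2850325521689907
res mm [[0.7, 0.9], [-1.9, -2.2], [-0.0, -1.4], [1.0, 3.4], [0.7, 0.5], [0.4, -1.9], [0.0, 1.3], [-0.8, -0.7]]
target [ 0.53628793 -0.25265605] fence dir [ 0.9596525  -0.28118869] along [0.28118869 0.9596525 ]
batten [[0.4677, 0.1801], [0.4583, 0.2215], [0.5816, 0.2549], [0.5918, 0.2129]] [0.5248492 0.217349 ] [0.0425097  0.12771866 0.04319372 0.12833675]
yaw 0.26136233728060676
pred corners in scene [[225.3, 208.5], [199.8, 143.0], [311.0, 186.9], [276.3, 126.9]]
pred batten top in top view [[280.2, 253.6], [262.7, 256.5], [252.9, 205.9], [270.4, 202.8]]
[[-0.959, 0.283, -0.0], [0.283, 0.959, -0.001], [-0.0, -0.001, -1.0]] 1.2839929273604138
```

```bash
python3 -m jog '[[20,-25,0,-0.16],[41,-50,0,-0.32],[62,-75,0,-0.48],[84,-100,0,-0.65],[105,-125,0,-0.81],[127,-151,0,-0.97],[148,-177,0,-1.13],[170,-203,0,-1.30]]' 1 && python3 -m jog '[[21,-25,-8,-0.16],[42,-50,-16,-0.32],[64,-75,-24,-0.48],[85,-100,-32,-0.65],[106,-125,-40,-0.81],[128,-151,-48,-0.97],[150,-177,-56,-1.13],[171,-203,-64,-1.294]]'
python3 - <<'E'
from h import *
q=get_state();Rt=R.from_rotvec(q["tool_rot"]).as_matrix();print(q["position"],q["joint_positions"].round(2),Rt.round(3).tolist(),np.arctan2(Rt[1,1],Rt[0,1]),q["ft_force"])
E
```

```text
time: 1.3
position: [0.3545, 0.4196, 0.2227]
tool_rot: [-2.245, -2.198, -0.0]
ft_force: [0.8, 0.5, -0.8]
grip_width: 0.997
time: 2.3
position: [0.5256, 0.2166, 0.1585]
tool_rot: [-3.116, -0.4, -0.0]
ft_force: [-0.4, -0.0, 0.5]
grip_width: 0.999
[0.5255778  0.21664413 0.1584775 ] [-0.86  0.2   0.48  1.76 -0.1   1.21 -1.67] [[0.968, 0.253, 0.0], [0.253, -0.968, 0.0], [0.0, -0.0, -1.0]] -1.3152499798938477 [-0.42954711 -0.04187922  0.53286165]
```

```bash
python3 -m jog '[[0,0,-25,0],[0,0,-50,0],[0,0,-70,0],[0,0,-90,0],[0,0,-105,0],[0,0,-120,0],[0,0,-132,0],[0,0,-132,0]]'
python3 - <<'E'
from h import *
s=get_image("scene");cv2.imwrite("pics/s1.png",cv2.resize(s["image"][170:410,240:480],None,fx=2.4,fy=2.4)[:,:,::-1])
E
```

```text
time: 3.3
position: [0.5242, 0.2172, 0.0256]
tool_rot: [3.114, 0.409, -0.003]
ft_force: [-0.2, 0.9, -0.4]
grip_width: 0.999
```

View pics/s1.png

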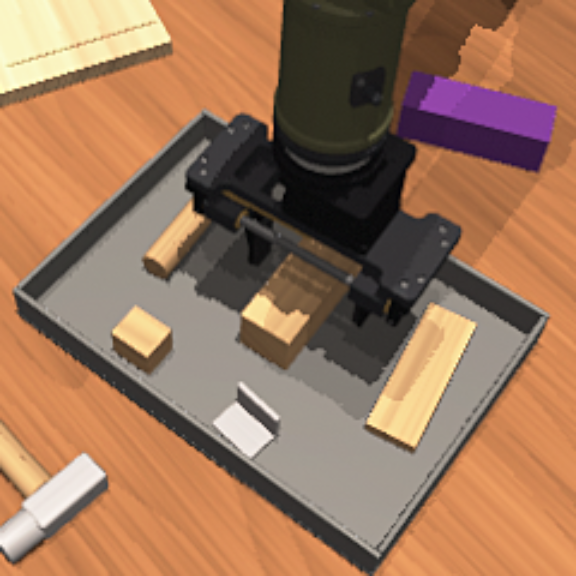

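The fingers straddle the batten, at about (255,240) and (385,300) in the crop, and clear the dowel and slat. I'll close and lift.

```bash
python3 -m jog '[[0,0,0,0],[0,0,0,0],[0,0,0,0],[0,0,0,0],[0,0,0,0],[0,0,0,0],[0,0,0,0],[0,0,0,0]]' -1 50 && python3 -m jog '[[0,0,10,0],[0,0,25,0],[0,0,40,0],[0,0,60,0],[0,0,80,0],[0,0,100,0],[0,0,120,0],[0,0,120,0]]'
```

```text
time: 4.35
position: [0.525, 0.2174, 0.0267]
tool_rot: [3.115, 0.408, 0.0]
ft_force: [0.2, -1.1, 0.3]
grip_width: 0.504
time: 5.35
position: [0.5263, 0.218, 0.1492]
tool_rot: [-3.113, -0.408, -0.007]
ft_force: [-0.7, 0.7, -1.9]
grip_width: 0.503
```

```bash
python3 -m jog '[[0,-20,0,0.06],[0,-45,0,0.12],[0,-75,0,0.18],[0,-105,0,0.25],[0,-135,0,0.32],[0,-165,0,0.38],[0,-195,0,0.45],[0,-227,0,0.51]]' && python3 -m jog '[[0,-30,0,0.06],[0,-60,0,0.12],[0,-90,0,0.18],[0,-120,0,0.25],[0,-150,0,0.32],[2,-180,0,0.40],[3,-210,0,0.47],[3,-228,0,0.516]]' && python3 -m jog '[[0,0,-20,0],[0,0,-40,0],[0,0,-60,0],[0,0,-70,0],[0,0,-80,0],[0,0,-88,0],[0,0,-92,0],[0,0,-92,0]]'
python3 - <<'E'
from h import *
q=get_state();Rt=R.from_rotvec(q["tool_rot"]).as_matrix();print(q["position"],q["joint_positions"].round(2),Rt.round(3).tolist(),np.arctan2(Rt[1,1],Rt[0,1]),q["ft_force"])
s=get_image("scene");a=cv2.resize(s["image"][90:240,170:340],None,fx=4.5,fy=4,interpolation=2);cv2.imwrite("pics/s2.png",a[:,:,::-1])
t=get_image("top");cv2.imwrite("pics/t2.png",cv2.resize(t["image"][180:320,360:520],None,fx=4,fy=4,interpolation=2)[:,:,::-1])
E
```

```text
time: 6.35
position: [0.5243, -0.0104, 0.146]
tool_rot: [-2.909, -1.184, 0.001]
ft_force: [0.3, -0.2, -1.9]
grip_width: 0.504
time: 7.35
position: [0.527, -0.2393, 0.146]
tool_rot: [-2.513, -1.884, 0.002]
ft_force: [1.4, -0.7, -0.1]
grip_width: 0.502
time: 8.35
position: [0.5279, -0.2376, 0.0546]
tool_rot: [2.513, 1.885, 0.0]
ft_force: [-0.3, 0.3, -2.0]
grip_width: 0.502
[ 0.52792243 -0.23758866  0.05455139] [-0.19  0.37  0.67  1.84 -0.26  1.03  0.3 ] [[0.28, 0.96, 0.0], [0.96, -0.28, -0.0], [-0.0, 0.0, -1.0]] -0.2840924460616689 [-0.33677225  0.27568873 -1.96308325]
```

View pics/s2.png

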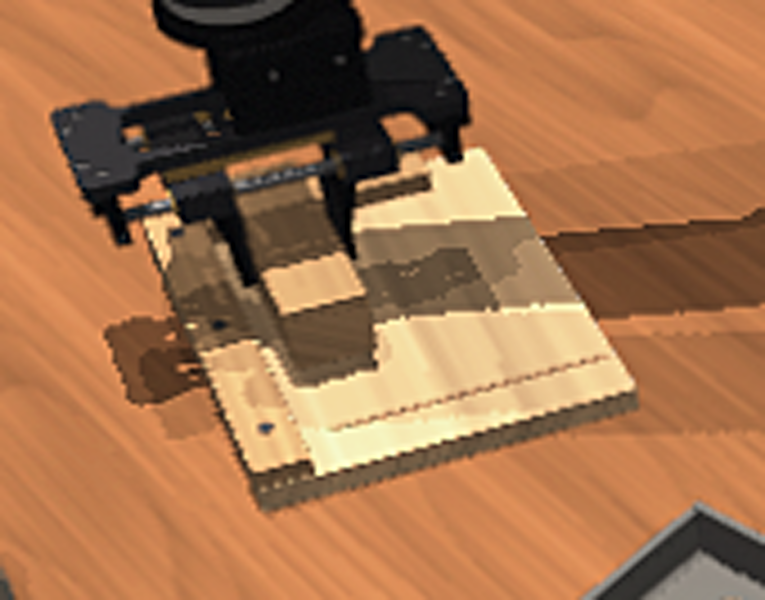

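The batten is held level and parallel to the fence, near end face at about (325,340), and clear of both strips. Next I lower it to the board.

```bash
python3 -m jog '[[0,0,-3,0],[0,0,-6,0],[0,0,-9,0],[0,0,-11,0],[0,0,-13,0],[0,0,-15,0],[0,0,-16,0],[0,0,-16,0]]'
```

```text
time: 9.45
position: [0.5279, -0.2376, 0.0397]
tool_rot: [-2.513, -1.884, -0.001]
ft_force: [-3.2, 2.2, 6.0]
grip_width: 0.5
```

```bash
python3 -m jog '[[-0.6,-2,0,0],[-1.1,-4,0,0],[-1.7,-6,0,0],[-2.2,-7.5,0,0],[-2.5,-8.6,0,0],[-2.8,-9.6,0,0],[-3.1,-10.6,0,0],[-3.1,-10.6,0,0]]'; python3 -m jog '[[-0.2,-0.5,0,0],[-0.3,-1,0,0],[-0.4,-1.5,0,0],[-0.6,-2,0,0],[-0.7,-2.5,0,0],[-0.8,-2.9,0,0],[-0.8,-2.9,0,0],[-0.8,-2.9,0,0]]'
```

```text
time: 10.45
position: [0.5267, -0.2471, 0.0397]
tool_rot: [2.512, 1.885, 0.005]
ft_force: [0.9, 4.6, 7.3]
grip_width: 0.497
time: 11.45
position: [0.5259, -0.2498, 0.0397]
tool_rot: [2.512, 1.885, 0.005]
ft_force: [1.3, 5.5, 5.1]
grip_width: 0.501
```

```bash
for i in 1 2; do python3 -m jog '[[-0.1,-0.4,0,0],[-0.2,-0.8,0,0],[-0.3,-1.2,0,0],[-0.5,-1.6,0,0],[-0.6,-1.9,0,0],[-0.6,-1.9,0,0],[-0.6,-1.9,0,0],[-0.6,-1.9,0,0]]'; done
```

```text
time: 12.45
position: [0.5255, -0.2511, 0.0397]
tool_rot: [2.512, 1.886, 0.006]
ft_force: [1.5, 6.7, 6.1]
grip_width: 0.501
time: 13.45
position: [0.5255, -0.2511, 0.0397]
tool_rot: [-2.51, -1.887, -0.009]
ft_force: [2.9, 9.4, 8.4]
grip_width: 0.501
```

```bash
python3 -m jog '[[1.5,-0.4,0,0],[3,-0.9,0,0],[4.5,-1.3,0,0],[6,-1.8,0,0],[7.2,-2.1,0,0],[8.2,-2.4,0,0],[9.1,-2.7,0,0],[9.1,-2.7,0,0]]'; for i in 1 2; do python3 -m jog '[[0.4,-0.1,0,0],[0.8,-0.2,0,0],[1.2,-0.4,0,0],[1.6,-0.5,0,0],[1.9,-0.6,0,0],[1.9,-0.6,0,0],[1.9,-0.6,0,0],[1.9,-0.6,0,0]]'; done
```

```text
time: 14.45
position: [0.5263, -0.2513, 0.0398]
tool_rot: [-2.497, -1.874, 0.003]
ft_force: [-20.5, 18.1, 32.1]
grip_width: 0.501
time: 15.45
position: [0.5266, -0.2514, 0.0399]
tool_rot: [-2.495, -1.872, 0.005]
ft_force: [-25.1, 20.6, 36.4]
grip_width: 0.502
time: 16.45
position: [0.527, -0.2515, 0.0399]
tool_rot: [-2.493, -1.87, 0.007]
ft_force: [-27.9, 22.1, 40.0]
grip_width: 0.503
```

Run:
```python
from h import *
q=get_state();Rt=R.from_rotvec(q["tool_rot"]).as_matrix();print(q["position"],q["joint_positions"].round(2),Rt.round(3).tolist(),q["ft_force"],q["torque"])
s=get_image("scene");a=cv2.resize(s["image"][100:220,180:320],None,fx=5,fy=5,interpolation=2);cv2.imwrite("pics/s3.png",a[:,:,::-1])
t=get_image("top");cv2.imwrite("pics/t3.png",cv2.resize(t["image"][180:320,360:520],None,fx=4,fy=4,interpolation=2)[:,:,::-1])
```

```text
[ 0.52699297 -0.25149341  0.03990377] [-0.14  0.42  0.66  1.81 -0.3   1.04  0.36] [[0.28, 0.96, -0.019], [0.96, -0.28, 0.018], [0.012, -0.023, -1.0]] [-27.85848993  22.13431311  40.04562201] [ 4.38371598  6.66048281 -0.27344411]
```

View pics/s3.png

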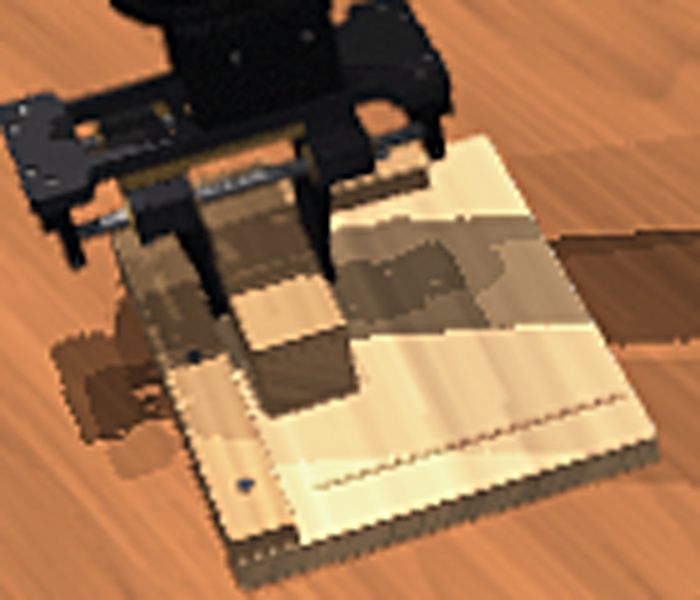

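View pics/t3.png

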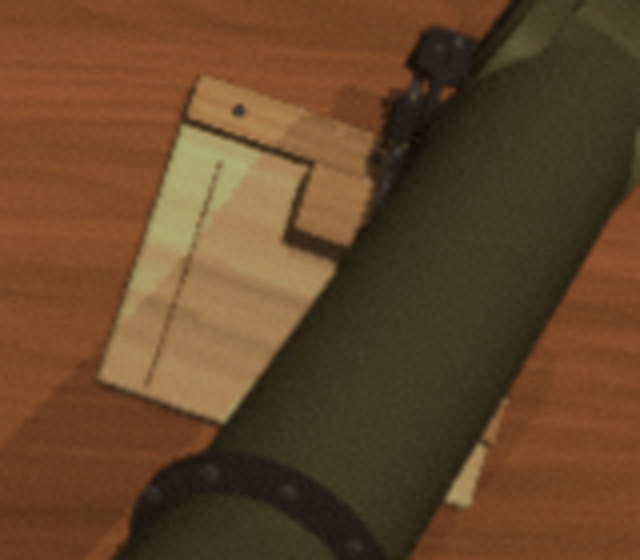

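The batten's end is clear of the board's cut line. In the scene crop the top face's free end has corners (250,350) and (347,323). In the top crop they are (315,163) and (300,235). I'll ray-cast these at z=0.062.

Run:
```python
from h import *
t=get_image("top");s=get_image("scene")
o=np.array([.5391,-.3212]);a=-.285;r=np.array([[np.cos(a),-np.sin(a)],[np.sin(a),np.cos(a)]])
L=lambda W:((W[:,:2]-o)@r*1e3).round(1).tolist()
print("top view free-end top corners",L(ray(t,np.array([(315,163),(300,235)])/4-.4+[360,180],.062)))
print("scene",L(ray(s,np.array([(250,350),(347,323)])/5-.4+[180,100],.062)))
print("scene end-face bottom corners z=.018",L(ray(s,np.array([(275,415),(357,388)])/5-.4+[180,100],.018)))
print("scene fence: inner end top, outer end top, bottom-inner", L(ray(s,np.array([(298,527),(233,545)])/5-.4+[180,100],.033)))
print("tcp",L(get_state()["position"][None]))
```

```text
top view free-end top corners [[-8.1, 128.4], [-53.6, 124.1]]
scene [[-8.1, 126.9], [-53.4, 127.7]]
scene end-face bottom corners z=.018 [[-12.9, 125.2], [-53.3, 123.6]]
scene fence: inner end top, outer end top, bottom-inner [[-0.7, 212.3], [28.3, 211.0]]
tcp [[-31.2, 63.5]]
```

The batten really is about 9 mm short of the fence. Pushing sideways loaded it down as well, to about 40 N, so friction has jammed it. I'll back off, lift clear, move to the fence in the air, then lower.

```bash
python3 -m jog '[[-3,1,0,0],[-6,2.5,0,0],[-9,4,0.5,0],[-12.3,5.8,1,0],[-12.3,5.8,2,0],[-12.3,5.8,3.5,0],[-12.3,5.8,3.5,0],[-12.3,5.8,3.5,0]]'; python3 -m jog '[[1.5,-0.4,0,0],[3,-0.9,0,0],[4,-1.2,0,0],[5,-1.5,0,0],[6,-1.8,0,0],[6.7,-2,0,0],[6.7,-2,0,0],[6.7,-2,0,0]]'
```

```text
time: 17.65
position: [0.524, -0.2508, 0.0414]
tool_rot: [-2.511, -1.885, -0.003]
ft_force: [2.0, 5.2, -2.4]
grip_width: 0.504
time: 18.65
position: [0.5281, -0.252, 0.0404]
tool_rot: [-2.508, -1.881, 0.002]
ft_force: [-1.1, 6.8, -1.9]
grip_width: 0.502
```

```bash
python3 -m jog '[[0.6,1.9,1,0],[0.6,1.9,1,0],[0.6,1.9,1,0],[1.6,1.6,1,0],[2.6,1.3,1,0],[3.5,1.1,1,0],[3.5,1.1,1,0],[3.5,1.1,1,0]]';  python3 -m jog '[[0.5,-0.1,0,0],[1,-0.3,0,0],[1.5,-0.4,0,0],[1.9,-0.6,0,0],[1.9,-0.6,0,0],[1.9,-0.6,0,0],[1.9,-0.6,0,0],[1.9,-0.6,0,0]]'; python3 -c "
from h import *
q=get_state();Rt=R.from_rotvec(q['tool_rot']).as_matrix();print(Rt.round(3).tolist(),q['torque'])"
```

```text
time: 19.65
position: [0.5337, -0.2536, 0.0431]
tool_rot: [-2.513, -1.885, -0.0]
ft_force: [-0.1, 5.4, -2.5]
grip_width: 0.501
time: 20.65
position: [0.5349, -0.2539, 0.0431]
tool_rot: [-2.512, -1.884, 0.001]
ft_force: [-2.8, 4.9, -0.7]
grip_width: 0.503
[[0.28, 0.96, -0.001], [0.96, -0.28, 0.001], [0.001, -0.002, -1.0]] [ 1.32088674  0.72182636 -0.10566107]
```

```bash
python3 -m jog '[[0,0,-1,0],[0,0,-2,0],[0,0,-3,0],[0,0,-4,0],[0,0,-4.5,0],[0,0,-4.5,0],[0,0,-4.5,0],[0,0,-4.5,0]]'; python3 -m jog '[[0.4,-0.1,0,0],[0.8,-0.2,0,0],[1.2,-0.4,0,0],[1.6,-0.5,-0.5,0],[1.9,-0.6,-1,0],[1.9,-0.6,-1,0],[1.9,-0.6,-1,0],[1.9,-0.6,-1,0]]'; python3 -c "
from h import *
q=get_state();Rt=R.from_rotvec(q['tool_rot']).as_matrix();print(Rt.round(3).tolist(),q['torque'])"
```

```text
time: 21.65
position: [0.5349, -0.2538, 0.0397]
tool_rot: [-2.511, -1.884, -0.0]
ft_force: [-5.7, 8.6, 8.2]
grip_width: 0.503
time: 22.65
position: [0.5349, -0.2539, 0.0396]
tool_rot: [-2.508, -1.881, 0.002]
ft_force: [-13.2, 10.7, 18.7]
grip_width: 0.502
[[0.28, 0.96, -0.005], [0.96, -0.28, 0.004], [0.003, -0.006, -1.0]] [ 2.28132783  2.93690003 -0.10651993]
```

```bash
python3 -m jog '[[0.5,-0.1,0,0],[1,-0.3,0,0],[1.5,-0.4,0,0],[2,-0.6,0,0],[2.5,-0.7,0,0],[2.9,-0.8,0,0],[2.9,-0.8,0,0],[2.9,-0.8,0,0]]'
python3 - <<'E'
from h import *
print(get_state()["position"])
s=get_image("scene");a=cv2.resize(s["image"][100:220,180:320],None,fx=5,fy=5,interpolation=2);cv2.imwrite("pics/s4.png",a[:,:,::-1])
t=get_image("top");b=cv2.resize(t["image"][190:250,395:470],None,fx=8,fy=8,interpolation=2);cv2.imwrite("pics/t4.png",b[:,:,::-1])
E
```

```text
time: 23.65
position: [0.535, -0.2539, 0.0397]
tool_rot: [-2.504, -1.877, 0.006]
ft_force: [-20.9, 15.0, 26.7]
grip_width: 0.501
[ 0.53501147 -0.25394665  0.03971386]
```

View pics/s4.png

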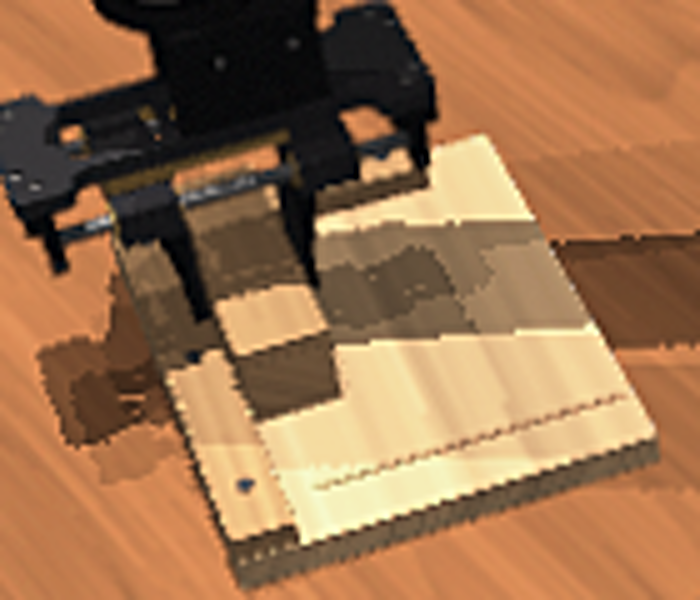

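View pics/t4.png

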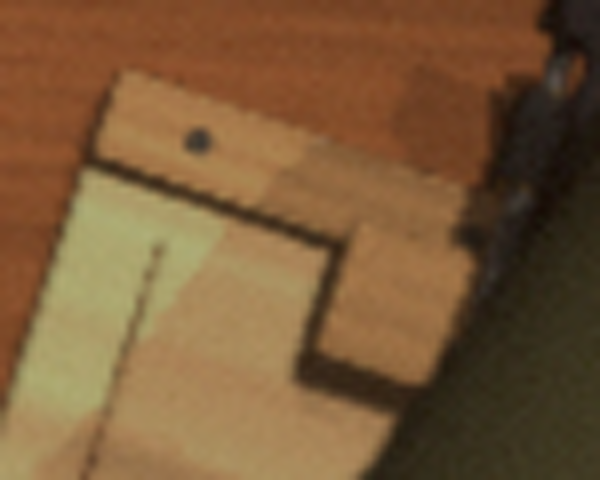

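The batten looks flush along the fence with no gap in either view, and its position holds as the force grows. Board friction could still be carrying some of the side push. I'll ease the down-load briefly so the push moves onto the fence, then press down again.

```bash
python3 -m jog '[[0,0,0.5,0],[0,0,1,0],[0,0,1.5,0],[0,0,2,0],[0,0,2.5,0],[0,0,2.5,0],[0,0,2.5,0],[0,0,2.5,0]]'
```

```text
time: 24.75
position: [0.535, -0.254, 0.0398]
tool_rot: [-2.505, -1.878, 0.008]
ft_force: [-15.6, 11.8, 10.5]
grip_width: 0.502
```

```bash
python3 -m jog '[[0,0,0.5,0],[0,0,1,0],[0,0,1.2,0],[0,0,1.2,0],[0,0,1.2,0],[0,0,1.2,0],[0,0,1.2,0],[0,0,1.2,0]]';python3 -m jog '[[0.4,-0.1,0,0],[0.8,-0.2,0,0],[1,-0.3,0,0],[1,-0.3,-0.5,0],[1,-0.3,-1,0],[1,-0.3,-1.5,0],[1,-0.3,-2,0],[1,-0.3,-2,0]]'
python3 - <<'E'
from h import *
q=get_state();Rt=R.from_rotvec(q['tool_rot']).as_matrix();print(Rt.round(3).tolist(),q['torque'])
t=get_image("top");s=get_image("scene")
o=np.array([.5391,-.3212]);a=-.285;r=np.array([[np.cos(a),-np.sin(a)],[np.sin(a),np.cos(a)]])
L=lambda W:((W[:,:2]-o)@r*1e3).round(1).tolist()
print("top",L(ray(t,np.array([(350,222),(320,352)])/8-.4+[395,190],.062)))
print("scene",L(ray(s,np.array([(236,358),(329,331)])/5-.4+[180,100],.062)))
print("tcp",L(q["position"][None]))
E
```

```text
time: 25.75
position: [0.535, -0.2539, 0.0398]
tool_rot: [-2.505, -1.878, 0.009]
ft_force: [-11.1, 9.9, 2.9]
grip_width: 0.499
time: 26.75
position: [0.535, -0.2539, 0.0398]
tool_rot: [-2.503, -1.876, 0.009]
ft_force: [-18.8, 13.3, 19.2]
grip_width: 0.5
[[0.28, 0.96, -0.012], [0.96, -0.28, 0.008], [0.004, -0.014, -1.0]] [ 2.68992483  4.31269494 -0.03648434]
top [[-0.9, 130.5], [-42.4, 127.5]]
scene [[-0.9, 129.4], [-44.4, 129.5]]
tcp [[-22.8, 63.4]]
```

```bash
python3 -m jog '[[0,0,0,0],[0,0,0,0],[0,0,0,0],[0,0,0,0],[0,0,0,0],[0,0,0,0],[0,0,0,0],[0,0,0,0]]'; python3 -c "
from bench import *
print(close_job())"
```

```text
time: 27.85
position: [0.535, -0.254, 0.0398]
tool_rot: [-2.503, -1.876, 0.009]
ft_force: [-18.5, 12.9, 20.1]
grip_width: 0.502
the job is handed in; nothing more can be done
None
```

I took the batten from the tray, laid it flat on the board in the corner, and handed the job in at 27.85 s while still gripping and pressing. The hand-in gives no verdict.

**Last checks:**
- **Position:** the views put the fence-side edge within about 1 mm of the fence. The free end is at 127.5–130.5 mm from the stop, where 130 mm is fully home. The tool height matched the batten lying flat.
- **Push:** the force at the wrist was about 20 N down and about 21 N into the fence, steady over the last second with no movement. With the down-load eased to about 3 N, the side push was still about 13 N, so the fence carries the load and not just board friction.
- **Bystanders:** I did not touch the other scraps, hammer, jar or tape measure, but I made no final picture check of them.

**What disagreed:**
- **First slide jammed:** it stuck about 9 mm short of the fence, because the side push also loaded the batten down to about 40 N. I backed off, lifted it about 3 mm and re-approached.
- **Distance from the stop:** the tool position put the batten's centre at 63.4 mm and the images at 62–65 mm, against a nominal 65 mm. The calibration is good to about 2 mm, and both readings fall in the 62–69.5 mm window, though the low end is right at its edge.
- **Tool tilt:** the tool is tilted about 0.015 rad under load.

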